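# Reassemble a headset battery housing

## Task

Put the battery housing back together in the grey tray that is fixed to the bench: lay the new battery (black with the blue band) flat inside the rim, then the yellow insulator squarely on top of it, then the green board on that with its components up, and last set the black cover over it all so that it sits fully down on the tray's flange around the rim. Set each part down flat, lined up along the tray, and let go of it before fetching the next one; leave the swollen grey battery with the red band where it lies.

Things in the scene. Friction and masses are not known exactly. Their poses are not given: they have to be found in the camera images.
- tray: lower half of the housing, fixed to the bench: grey plate 116 x 156 mm (x, y), 6 mm thick, with a thin dark rectangular rim on it around a light grey floor. Rim 66 x 106 mm inside, 72 x 112 mm outside, rising 6 mm above the plate (12 mm above the bench). Floor inside the rim and flange outside it: 6 mm above the bench. Origin: centre of the underside; long way is y, z up.
- battery: new battery pack: black block 50 x 90 x 22 mm (x, y, z), flat top with a bright blue band across one end and fine light grey lines; 110 to 225 g. Origin: centre of the underside; the long way is its y axis, the narrow way its x axis, z up. Either way round is right.
- old_battery: worn-out, swollen battery: light grey block 50 x 90 x 22 mm with a 3 mm bulge on top and a red band across one end. Origin: centre of the underside. Not to be used.
- spacer: insulator: yellow rigid flat plate 50 x 90 x 8 mm with three darker yellow bars on top; 28 to 56 g. Origin: centre of the underside; the long way is its y axis, the narrow way its x axis, z up. Either way round is right.
- board: circuit board: green plate 50 x 90 x 8 mm with a black chip and a metal connector on top, 5 mm higher (13 mm in all) and within 13 mm of its middle line, so its long sides are free to grip; 35 to 70 g. Lies components up. Origin: centre of the underside; the long way is its y axis, the narrow way its x axis, z up. Either way round is right.
- cover: black box, open side down, 94 x 134 x 53 mm outside (x, y, z), inside 88 x 128 mm and 50 high (the stack is 43 high). On top, centred, a dark grey grip rib 24 wide (x), 60 long (y), 18 high: 71 mm overall; 98 to 196 g. Origin: centre of its open lower edge, 71 mm below the rib's top; the long way is its y axis, the narrow way its x axis, z up. Either way round is right.
Things that resemble listed ones, but are neither listed nor needed, are in the scene too. Of the things like the cover, leave any that is turquoise; of the rest the larger one is meant.

How it is judged:
By the outcome, as a careful person would: the job done as asked, in the order asked, and still so for the second after the job is handed in, with the robot touching nothing.
It also fails if it takes over 109 s, if anything falls off the work surface, if the arm or the gripper's body presses on something with over 40 N, if the wrist force passes 120 N, or if a joint passes its speed limit or range.

## Robot

A 7-joint arm with a two-finger parallel gripper is mounted at the origin on the work surface. World frame = base frame: x ahead of the robot, y to its left, z up, the work surface at z = 0. Lengths are in m, angles in rad, forces in N, time in s.
With the tool pointing down it reaches from about 0.425 to 0.875 m from the base axis. Payload 4.7 kg.
Tool frame: the origin (TCP) lies on the mounting face of the last link; the fingertips stand 182 mm ahead of it and the grasp point (between the pads) lies ahead of it (ctrl.grip_point_offset is the z of the grasp point in the tool frame, in m); z points along the fingers, y is the line along which they close (so a half turn about z gives the same grasp; the last joint's range is limited). The gripper opens to 87 mm and grips with 3 to 60 N. Pads are 19 mm wide; open, the fingers measure 117 mm over their backs; the gripper's body (75 mm by 190 mm) begins 51 mm behind the grasp point.
Start: joints at [1.348, 0.321, -0.07, 1.45, 0.023, 1.371, -0.057], TCP at [0.152, -0.632, 0.405] pointing down, gripper open.
Joint ranges: [-2.86, 2.86], [-0.3, 2.09], [-1.38, 1.24], [0.06, 2.45], [-1.56, 4.7], [0.09, 2.05], [-2.69, 2.69]. Speed limits (rad/s): [2.57, 2.57, 3.14, 3.14, 3.14, 3.14, 3.14].

## Interface

Orientations are given as a rotation vector (axis times angle).
In Python, from bench import ctrl gives the robot as it stands.
- The arm moves only by the tool pendant, called after "Request:" as a command line: name --pt "numbers of a row" for each row, then --argument value for the rest. Schema: {"type":"object","properties":{"segments":{"type":"array","items":{"type":"array","items":{"type":"number"},"minItems":5,"maxItems":5},"minItems":1,"maxItems":20},"clamp_n":{"type":"number"},"only":{"type":"string"},"quiet":{"type":"boolean"},"lines":{"type":"string"}},"required":["segments"],"additionalProperties":false}. segments is a list of rows, 1 to 20 of them, each of 5 numbers: dx, dy, dz in m, then a turn about the tool's z in rad, then the opening from 0.0 (shut) to 1.0 (fully open); each row is the pose to reach, as a shift and turn from the pose commanded when the call began, along the tool's axes at that moment; what a row does not reach only later rows make up. A row lasts 1/10 s, in which the tool goes at most 0.05 m and 0.15 rad, less where a joint would pass 70% of its speed; a pose out of reach is approached as far as the arm can. The fingers move at their own pace and stop on an object; clamp_n is the grip in N (left out, the last holds). Time passes only in rows, so rows that do not move let the fingers close. The tool returns the time, the measured TCP pose, the force, the opening and the grip force at its end. only (a regular expression) keeps the lines of the reply that match it, lines (a string "A,B") keeps lines A to B, and quiet returns only ok. Input that does not fit is refused with a message, and nothing moves.
- ctrl.get_state(): the state, without advancing time (a new reading comes with each control period).
- ctrl.get_image(name): name is "scene" or "top" or "wrist"; returns (picture, depth): 384x512x3 uint8, red, green, blue; 384x512 float32, m along the optical axis (not along the pixel's ray), 0 where there is no reading.
- ctrl.camera_model(name): a dict with "vertical_fov" (degrees; the focal length in pixels is half the picture's height over the tangent of half this angle, whatever the lens; pixels are square), "cx", "cy" (the principal point, pixels), "rvec" (rotation vector, rad) and "tvec" (3), from world to camera coordinates, as OpenCV has them; the wrist camera has in their place "hand_eye" (4x4, takes a point from camera to tool coordinates, whose origin is the TCP and whose axes are the flange's). Camera axes: x right, y down, z forward; pixel columns grow to the right and rows downward; lengths in m; the calibration is good to about 2 mm. A picture is of the moment at which its call begins: read the wrist's pose just before it. camera_model takes no time and is no camera call.
- ctrl.close_job(): hands the job in; it is judged then, once.
The state is a dict: "time": time; "joint_positions": joint angles; "qd": joint speeds; "joint_torque": joint torques, N m; "position": TCP position; "tool_rot": TCP orientation; "ft_force": force on the tool from outside, world axes, zero at the start; "torque": the same for the moment, N m; "grip_width": opening from 0.0 (shut) to 1.0 (fully open); "grip_force": force on a finger pad.
Only numpy, scipy, OpenCV 4.12 (cv2) and the standard library are available. Lean on these libraries where they do the work, as an engineer would, in place of code of your own. Each camera call takes 0.05 s, during which the arm holds its last target. There are 200 camera calls.

## Working session

There is one attempt and no reset: what is moved stays moved. The work goes in short steps, Python scripts to look and compute and a tool call to move; the robot and the scene stay as the last step left them, time stands still between calls to the robot, and variables do not carry over. Pictures are saved under pics/ and viewed, at most 14 in all, crops included, and the job is handed in when it is done.

```bash
ls; mkdir -p pics; python3 - <<'E'
from bench import ctrl
import cv2,numpy as np
print(ctrl.grip_point_offset, ctrl.get_state())
for n in ["scene","top","wrist"]:
    print(n,ctrl.camera_model(n))
ims=[]
for n in ["scene","top"]:
    im,d=ctrl.get_image(n); np.savez(f"pics/{n}0.npz",im=im,d=d); cv2.imwrite(f"pics/{n}0.png",im[:,:,::-1]); print(d.min(),d.max())
E
```

```text
pics
0.1635 {'time': 0.0, 'joint_positions': array([ 1.34812679,  0.32185693, -0.07009536,  1.45171016,  0.02261305,
        1.37077194, -0.05689551]), 'qd': array([ 6.03733451e-04,  6.12384847e-04,  1.45570892e-03,  2.07847712e-04,
       -5.51729296e-04,  1.84310664e-05, -2.66515495e-03]), 'joint_torque': array([ 2.34663767e-04, -4.91280055e+01, -4.03398843e-01, -3.12523627e+01,
       -6.38661487e-02,  4.38180612e-02,  1.80907282e-04]), 'position': array([ 0.15239012, -0.6316713 ,  0.40362156]), 'tool_rot': array([-3.11767858e+00, -3.70896346e-01,  5.30837538e-04]), 'ft_force': array([ 0.56456325,  0.29652951, -0.53059661]), 'torque': array([ 0.00875197, -0.00338681,  0.0195488 ]), 'grip_force': 0.0, 'grip_width': 0.9995906501491942}
scene {'vertical_fov': 47.19098092590193, 'cx': 253.79658719812497, 'cy': 183.2479100574297, 'rvec': array([ 1.46531421,  1.90155959, -0.95642753]), 'tvec': array([ 0.13057613, -0.25974576,  1.53566626])}
top {'vertical_fov': 47.13252774657052, 'cx': 253.29606688238258, 'cy': 191.85316112539903, 'rvec': array([ 2.1204257 , -2.13091591,  0.20473896]), 'tvec': array([0.01183497, 0.51652355, 1.06587782])}
wrist {'vertical_fov': 65.01030093653937, 'cx': 260.75581927922315, 'cy': 188.47074263691948, 'hand_eye': array([[-5.21594431e-04, -9.64672948e-01, -2.63449864e-01,
         7.15743591e-02],
       [ 9.99999642e-01, -3.27717339e-04, -7.79860688e-04,
         3.08986301e-04],
       [ 6.65973421e-04, -2.63450176e-01,  9.64672774e-01,
         2.00038356e-02],
       [ 0.00000000e+00,  0.00000000e+00,  0.00000000e+00,
         1.00000000e+00]])}
0.0 3.718838
0.0 2.1101727
```

View pics/top0.png

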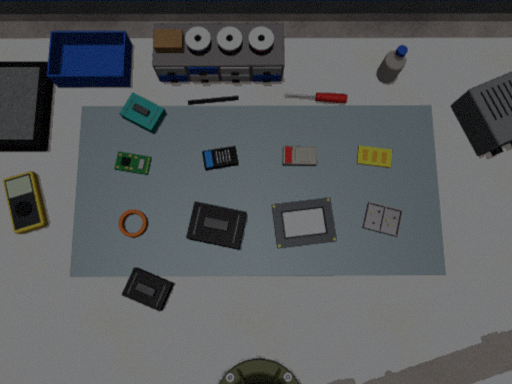

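View pics/scene0.png

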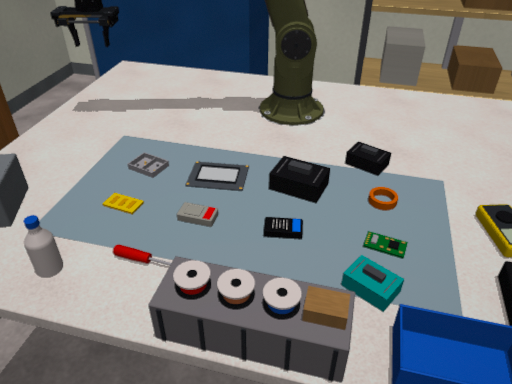

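The top view shows the battery at (220,158), old battery (300,156), spacer (375,157), board (133,163), tray (304,222) and large black cover (217,225). The decoys are a small black cover (148,289) and a turquoise one (143,112). In the scene view the battery is at (283,228), spacer (123,203), board (385,244), cover (300,178) and tray (218,176).

```bash
cat > h.py <<'E'
import cv2,numpy as np
from bench import ctrl
from scipy.spatial.transform import Rotation as R
def cam(name,st=None):
    m=ctrl.camera_model(name); f=192/np.tan(np.radians(m["vertical_fov"])/2)
    K=np.array([[f,0,m["cx"]],[0,f,m["cy"]],[0,0,1]])
    if name=="wrist":
        T=np.eye(4);T[:3,:3]=R.from_rotvec(st["tool_rot"]).as_matrix();T[:3,3]=st["position"]
        T=T@m["hand_eye"]; return K,T[:3,:3],T[:3,3]
    Rw=R.from_rotvec(m["rvec"]).as_matrix(); return K,Rw.T,-Rw.T@m["tvec"]
def rays(c,px):
    K,Rc,o=c; px=np.atleast_2d(px).astype(float)
    d=np.c_[px,np.ones(len(px))]@np.linalg.inv(K).T@Rc.T
    return o,d
def plane(c,px,z):
    o,d=rays(c,px); return o+d*((z-o[2])/d[:,2])[:,None]
def tri(c1,p1,c2,p2):
    o1,d1=rays(c1,p1);o2,d2=rays(c2,p2);d1=d1[0];d2=d2[0]
    A=np.c_[d1,-d2]; s=np.linalg.lstsq(A,o2-o1,rcond=None)[0]
    a=o1+s[0]*d1;b=o2+s[1]*d2; return (a+b)/2,np.linalg.norm(a-b)
def blob(mask,seed=None):
    mask=cv2.morphologyEx(mask.astype(np.uint8),cv2.MORPH_CLOSE,np.ones((5,5)))
    cs,_=cv2.findContours(mask,cv2.RETR_EXTERNAL,cv2.CHAIN_APPROX_NONE)
    if seed is not None: cs=[c for c in cs if cv2.pointPolygonTest(c,tuple(map(float,seed)),False)>=0] or cs
    return max(cs,key=cv2.contourArea)[:,0,:]
def rect(P):
    """centre, (narrow,long), direction of long axis vs world y (rad, in +-pi/2) of world points"""
    (cx,cy),(w,h),a=cv2.minAreaRect((P[:,:2]*1000).astype(np.float32)); a=np.radians(a)
    if w>h: w,h,a=h,w,a+np.pi/2   # now h long, along a+90
    a=(a+np.pi/2)%np.pi-np.pi/2
    return np.array([cx,cy])/1000,(w,h),a
E
python3 - <<'E'
from h import *
t=np.load("pics/top0.npz");im=t["im"].astype(int);d=t["d"];c=cam("top")
mat=np.median(im[240:270,100:180].reshape(-1,3),axis=0);print(mat,c[2])
diff=np.abs(im-mat).max(2)>18
for n,s,z in [("bat",(220,158),.022),("old",(300,156),.022),("spacer",(375,157),.008),("board",(133,163),.008),("tray",(304,222),.006),("cover",(217,225),.053),("small",(148,289),.05)]:
    b=blob(diff,s);P=plane(c,b,z);x,y=s;dd=np.median(d[y-3:y+4,x-3:x+4]);K,Rc,o=c
    zz=(o+rays(c,s)[1][0]*dd)[2]
    print(n,rect(P),"depth z",zz.round(4),"reach",np.hypot(*rect(P)[0]).round(3))
E
```

```text
[ 94. 103. 107.] [0.30949304 0.01547561 1.14324395]
bat (array([ 0.56305994, -0.00108124]), (1020.324462890625, 1443.8978271484375), np.float64(-0.0022105568628205674)) depth z 0.0211 reach 0.563
old (array([ 0.56305994, -0.00108124]), (1020.324462890625, 1443.8978271484375), np.float64(-0.0022105568628205674)) depth z 0.0242 reach 0.563
spacer (array([ 0.56622589, -0.00128784]), (1033.064453125, 1461.927001953125), np.float64(-0.0022105568628205674)) depth z 0.0071 reach 0.566
board (array([ 0.56622589, -0.00128784]), (1033.064453125, 1461.927001953125), np.float64(-0.0022105568628205674)) depth z 0.0079 reach 0.566
tray (array([ 0.56667822, -0.00131732]), (1034.884521484375, 1464.50244140625), np.float64(-0.0022105568628205674)) depth z 0.0057 reach 0.567
cover (array([ 0.55604938, -0.00062341]), (992.11474609375, 1403.9774169921875), np.float64(-0.0022105568628205674)) depth z 0.0705 reach 0.556
small (array([ 0.55672778, -0.00066772]), (994.8447875976562, 1407.8406982421875), np.float64(-0.0022105568628205674)) depth z 0.0542 reach 0.557
```

```bash
cat >> h.py <<'E'
def local(m,s,r):
    o=np.zeros_like(m);x,y=s;o[y-r:y+r,x-r:x+r]=m[y-r:y+r,x-r:x+r];return o
E
python3 - <<'E'
from h import *
t=np.load("pics/top0.npz");im=t["im"].astype(int);c=cam("top")
s_=np.load("pics/scene0.npz")["im"].astype(int);cs=cam("scene")
def dif(im,box):
    m=np.median(im[box].reshape(-1,3),axis=0);return np.abs(im-m).max(2)>18
dt=dif(im,np.s_[240:270,100:180]);ds=dif(s_,np.s_[225:235,200:250])
for n,s,r,s2,z in [("bat",(220,158),28,(283,228),.022),("old",(300,156),28,(198,214),.022),("spacer",(375,157),28,(123,203),.008),("board",(133,163),28,(385,244),.008),("tray",(304,222),42,(218,176),.006),("cover",(217,225),38,(300,178),.053)]:
    b=blob(local(dt,s,r),s);q=rect(plane(c,b,z))
    p1=cv2.minAreaRect(b.astype(np.float32))[0]
    b2=blob(local(ds,s2,38),s2);p2=cv2.minAreaRect(b2.astype(np.float32))[0]
    print(n,q[0].round(4),np.round(q[1],1),round(q[2],3),"reach",np.hypot(*q[0]).round(3),"tri",[np.round(v,4) for v in tri(c,p1,cs,p2)])
st=ctrl.get_state();print(R.from_rotvec(st["tool_rot"]).as_matrix().round(4))
E
```

```text
bat [0.6132 0.0963] [58.1 91.6] 0.168 reach 0.621 tri [array([0.617 , 0.0972, 0.0075]), np.float64(0.0002)]
old [ 0.6186 -0.1128] [57.2 92.2] -0.004 reach 0.629 tri [array([ 0.6224, -0.1146,  0.0076]), np.float64(0.0003)]
spacer [ 0.6197 -0.3132] [56.1 94.5] -0.138 reach 0.694 tri [array([ 0.6217, -0.316 , -0.    ]), np.float64(0.0007)]
board [0.6038 0.3287] [55.3 95. ] -0.174 reach 0.687 tri [array([6.057e-01, 3.313e-01, 6.000e-04]), np.float64(0.0005)]
tray [ 0.444  -0.1212] [118.6 157. ] 0.118 reach 0.46 tri [array([ 0.4447, -0.1235, -0.0021]), np.float64(0.0022)]
cover [0.4322 0.0996] [ 98.7 141.3] -0.209 reach 0.444 tri [array([0.4327, 0.1016, 0.0443]), np.float64(0.0019)]
[[ 9.721e-01  2.346e-01 -5.000e-04]
 [ 2.346e-01 -9.721e-01  1.700e-03]
 [-1.000e-04 -1.700e-03 -1.000e+00]]
```

```bash
cat >> h.py <<'E'
def go(x,y,z,yaw):
    """shift and turn in tool axes to bring the TCP to x,y,z with fingers closing along yaw (object's x axis)"""
    st=ctrl.get_state();M=R.from_rotvec(st["tool_rot"]).as_matrix()
    psi=np.arctan2(M[1,0],M[0,0]); th=psi-(yaw+np.pi/2); th=(th+np.pi)%(2*np.pi)-np.pi
    print("t",round(st["time"],2),"pos",st["position"].round(4),"psi-90",round(psi-np.pi/2,4),"F",st["ft_force"].round(1),"grip",round(st["grip_width"]*87,1),round(st["grip_force"],1))
    print("  -> d",(M.T@(np.array([x,y,z])-st["position"])).round(4),"turn",round(th,4))
def shot(name):
    st=ctrl.get_state();im,d=ctrl.get_image("wrist");np.savez(f"pics/{name}.npz",im=im,d=d);cv2.imwrite(f"pics/{name}.png",im[:,:,::-1])
    return im.astype(int),d,cam("wrist",st)
E
python3 -c "
from h import *
go(.444,-.121,.40,.118)"
```

```text
t 0.1 pos [ 0.1524 -0.6317  0.4038] psi-90 -1.334 F [-0.5 -0.9  0.4] grip 86.4 0.0
  -> d [ 0.4033 -0.428   0.0045] turn -1.452
```

Request:
pendant --pt "0.1 -0.107 0 -0.36 1" --pt "0.2 -0.214 0 -0.72 1" --pt "0.3 -0.32 0 -1.1 1" --pt "0.403 -0.428 0 -1.452 1" --pt "0.403 -0.428 0 -1.452 1" --pt "0.403 -0.428 0 -1.452 1" --pt "0.403 -0.428 0 -1.452 1" --pt "0.403 -0.428 0 -1.452 1" --pt "0.403 -0.428 0 -1.452 1" --pt "0.403 -0.428 0 -1.452 1" --pt "0.403 -0.428 0 -1.452 1" --pt "0.403 -0.428 0 -1.452 1" --pt "0.403 -0.428 0 -1.452 1" --pt "0.403 -0.428 0 -1.452 1" --pt "0.403 -0.428 0 -1.452 1" --pt "0.403 -0.428 0 -1.452 1" --pt "0.403 -0.428 0 -1.452 1" --pt "0.403 -0.428 0 -1.452 1" --clamp_n 30

```text
time: 1.9
position: [0.4435, -0.122, 0.4047]
tool_rot: [-2.088, -2.347, 0.0]
ft_force: [-0.3, 0.5, 0.3]
grip_width: 1.0
grip_force: 0.0
```

```bash
python3 -c "
from h import *
go(.444,-.121,.40,.118); shot('w_tray')"
```

```text
t 1.9 pos [ 0.4435 -0.122   0.4047] psi-90 0.1165 F [-0.3  0.5  0.3] grip 87.0 0.0
  -> d [0.0009 0.0006 0.0047] turn -0.0015
```

View pics/w_tray.png

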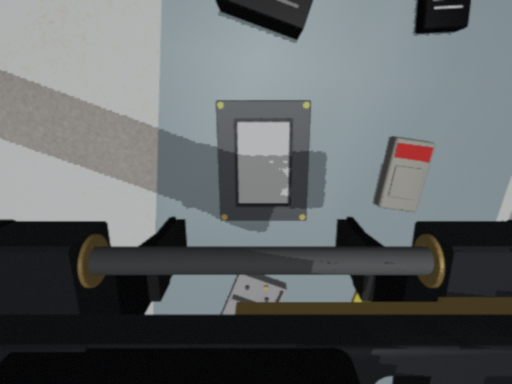

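The wrist view shows the tray plate with corners at about (217,100) to (309,220). The rim's inside runs (236,120)–(291,206), and yellow screws sit at (220,105), (306,104), (224,216) and (302,216).

```bash
cat > tray.py <<'E'
from h import *
z=np.load("pics/w_tray.npz");im=z["im"].astype(int);d=z["d"]
m=ctrl.camera_model("wrist");st=ctrl.get_state();c=cam("wrist",st)
g=im.mean(2)
fl=blob(local((g>75)&(np.arange(384)[:,None]>115)&(np.arange(384)[:,None]<212)&(np.arange(512)>231)&(np.arange(512)<296),(264,163),60),(264,163))
print("floor",rect(plane(c,fl,.008)),np.percentile(g[130:200,245:285],[5,50,95]))
ye=local((im[...,0]-im[...,2]>40)&(im[...,1]-im[...,2]>25),(264,160),64).astype(np.uint8)
n,_,s,ce=cv2.connectedComponentsWithStats(ye);k=[i for i in range(1,n) if s[i,4]>6];P=plane(c,ce[k],.0065);print("screws",ce[k].round(1),P.round(4),P.mean(0))
pl=blob(local((g<78),(264,160),75).astype(bool),(226,160));print("plate",rect(plane(c,pl,.006)))
for px in [(264,150),(226,150),(264,110),(340,110)]:
    print(px,(c[2]+rays(c,px)[1][0]*d[px[1],px[0]]).round(4),im[px[1],px[0]])
E
python3 tray.py
```

```text
floor (array([ 0.44713766, -0.12218442]), (78.98458862304688, 124.5305404663086), np.float64(0.14617740019076186)) [129.65       132.         179.33333333]
screws [[220.  104.8]
 [306.  104.6]
 [224.  216.7]
 [301.8 216.5]] [[ 0.3856 -0.0546  0.0065]
 [ 0.4889 -0.0423  0.0065]
 [ 0.4026 -0.1975  0.0065]
 [ 0.5056 -0.1852  0.0065]] [ 0.44567397 -0.1198982   0.0065    ]
plate (array([ 0.44695609, -0.13018576]), (115.24212646484375, 133.2504119873047), np.float64(0.11837011185961877))
(264, 150) [ 0.445  -0.1029  0.0057] [177 180 181]
(226, 150) [ 0.3974 -0.1085  0.0053] [85 89 93]
(264, 110) [ 0.4392 -0.0545  0.0058] [ 99 103 106]
(340, 110) [ 5.325e-01 -4.360e-02  3.000e-04] [143 155 160]
```

```bash
python3 - <<'E'
from h import *
c=cam("wrist",ctrl.get_state());ct=cam("top")
g=np.load("pics/w_tray.npz")["im"].mean(2);b=blob(local(g>115,(264,163),45)&(np.arange(512)>231)&(np.arange(512)<297)&(np.arange(384)[:,None]>112)&(np.arange(384)[:,None]<212),(264,163))
gt=np.load("pics/top0.npz")["im"].mean(2);bt=blob(local(gt>130,(304,222),27),(304,222))
print(rect(plane(c,b,.006)),rect(plane(ct,bt,.006)))
mp=lambda b:cv2.minAreaRect(b.astype(np.float32))[0]
print(mp(b),mp(bt),tri(c,mp(b),ct,mp(bt)))
go(.613,.096,.36,.168)
E
```

```text
Traceback (most recent call last):
  File "h.py", line 25, in blob
    return max(cs,key=cv2.contourArea)[:,0,:]
           ~~~^^^^^^^^^^^^^^^^^^^^^^^^
ValueError: max() iterable argument is empty
```

```bash
python3 - <<'E'
from h import *
c=cam("wrist",ctrl.get_state());ct=cam("top")
g=np.load("pics/w_tray.npz")["im"].mean(2);b=blob(local(g>115,(264,163),45)&(np.arange(512)>231)&(np.arange(512)<297)&(np.arange(384)[:,None]>112)&(np.arange(384)[:,None]<212),(264,163))
gt=np.load("pics/top0.npz")["im"].mean(2);print(gt[222,270:340:3].round());bt=blob(local(gt>80,(304,222),27),(304,222))
print(rect(plane(c,b,.006)),rect(plane(ct,bt,.006)))
mp=lambda b:cv2.minAreaRect(b.astype(np.float32))[0]
print(mp(b),mp(bt),tri(c,mp(b),ct,mp(bt)))
go(.613,.096,.36,.168)
E
```

```text
[108.  88.  58.  58.  43. 122. 124. 121. 118. 118. 121. 123. 118. 122.
 118. 118. 122. 123.  67.  57.  54.  59. 101. 100.]
(array([ 0.44571448, -0.11998879]), (65.4075698852539, 103.3208236694336), np.float64(0.11964527500144073)) (array([ 0.44392615, -0.12142307]), (64.79448699951172, 104.62125396728516), np.float64(0.11410124772454666))
(263.0, 162.0) (303.7769470214844, 222.21542358398438) (array([ 0.44694089, -0.1245884 , -0.02538539]), np.float64(0.0019125012531034376))
t 1.95 pos [ 0.4436 -0.1218  0.4047] psi-90 0.1169 F [-0.3 -0.5  0.6] grip 86.9 0.0
  -> d [0.1966 0.1936 0.0447] turn -0.0511
```

Request:
pendant --pt "0.05 0.05 0.011 0 1" --pt "0.1 0.1 0.022 0 1" --pt "0.15 0.15 0.03 -0.05 1" --pt "0.197 0.194 0.045 -0.05 1" --pt "0.197 0.194 0.045 -0.05 1" --pt "0.197 0.194 0.045 -0.05 1" --pt "0.197 0.194 0.045 -0.05 1" --pt "0.197 0.194 0.045 -0.05 1"

```text
time: 2.75
position: [0.6133, 0.0973, 0.3591]
tool_rot: [-2.025, -2.4, 0.002]
ft_force: [0.2, -0.8, 0.4]
grip_width: 0.997
grip_force: 0.0
```

```bash
python3 - <<'E'
from h import *
im,d,c=shot('w_bat')
ct,cs=cam("top"),cam("scene")
g=np.load("pics/scene0.npz")["im"].mean(2);b=blob(local(g>125,(219,175),30),(219,175))
gt=np.load("pics/top0.npz")["im"].mean(2);bt=blob(local(gt>80,(304,222),27),(304,222))
mp=lambda b:cv2.minAreaRect(b.astype(np.float32))[0]
print("scene floor",rect(plane(cs,b,.006)),tri(ct,bt.mean(0),cs,b.mean(0)))
# battery in the wrist view: depth-based height check, dark/blue mask
K,Rc,o=c
yy,xx=np.mgrid[:384,:512];P=o+(rays(c,np.c_[xx.ravel(),yy.ravel()])[1]*d.ravel()[:,None]);P=P.reshape(384,512,3)
m=(P[...,2]>.015)&(P[...,2]<.03)&(np.hypot(P[...,0]-.613,P[...,1]-.096)<.07)&(d>0)
b=blob(m);print("bat",rect(plane(c,b,.022)),"z",np.median(P[m][:,2]),b.mean(0),rect(P[m]))
E
```

```text
scene floor (array([ 0.44531763, -0.12112917]), (56.65969467163086, 102.86359405517578), np.float64(0.11995542507751566)) (array([ 0.44391451, -0.12143969,  0.00455363]), np.float64(0.0003589883581022817))
bat (array([0.61760675, 0.0990965 ]), (49.510929107666016, 88.32815551757812), np.float64(0.1624639951266551)) z 0.022033539031663413 [265.84489796 172.51020408] (array([0.61770825, 0.09881635]), (50.066162109375, 88.72777557373047), np.float64(0.16239743274415996))
```

View pics/w_bat.png

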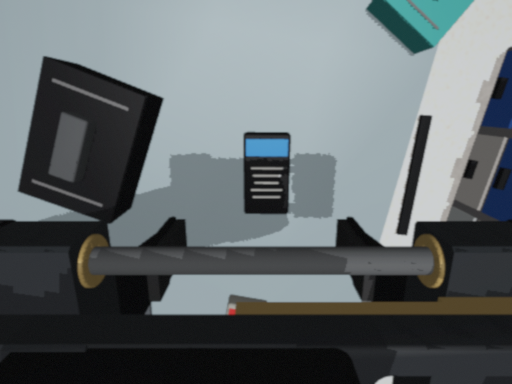

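The battery is at (267,173) in the wrist view, with its blue band at the top. Measured size is 50x89 mm at z=22 mm, which agrees with the text. Next I grasp it with the fingertips 9 mm above the bench so they clear the rim.

```bash
python3 -c "
from h import *
go(.6177,.0989,.191,.1624)"
```

```text
t 2.8 pos [0.6132 0.0962 0.3595] psi-90 0.1671 F [-0.3 -0.8 -0.3] grip 87.2 0.0
  -> d [0.002  0.0051 0.1685] turn 0.0047
```

Request:
pendant --pt "0.002 0.005 0.04 0.005 1" --pt "0.002 0.005 0.085 0.005 1" --pt "0.002 0.005 0.13 0.005 1" --pt "0.002 0.005 0.155 0.005 1" --pt "0.002 0.005 0.168 0.005 1" --pt "0.002 0.005 0.168 0.005 1" --pt "0.002 0.005 0.168 0.005 1" --pt "0.002 0.005 0.168 0.005 0" --pt "0.002 0.005 0.168 0.005 0" --pt "0.002 0.005 0.168 0.005 0" --pt "0.002 0.005 0.168 0.005 0" --pt "0.002 0.005 0.168 0.005 0" --pt "0.002 0.005 0.168 0.005 0" --pt "0.002 0.005 0.168 0.005 0" --clamp_n 30

```text
time: 4.2
position: [0.6179, 0.1, 0.1918]
tool_rot: [2.033, 2.395, -0.0]
ft_force: [0.4, 0.7, 0.2]
grip_width: 0.57
grip_force: 30.0
```

```bash
python3 -c "
from h import *
go(.4448,-.1206,.30,.1185)"
```

```text
t 4.2 pos [0.6179 0.1    0.1918] psi-90 0.163 F [0.4 0.7 0.2] grip 49.6 30.0
  -> d [-0.1896 -0.2066 -0.1082] turn 0.0445
```

Request:
pendant --pt "0 0 -0.05 0 0" --pt "0 0 -0.1 0 0" --pt "-0.035 -0.035 -0.108 0 0" --pt "-0.07 -0.07 -0.108 0.02 0" --pt "-0.105 -0.105 -0.108 0.045 0" --pt "-0.14 -0.14 -0.108 0.045 0" --pt "-0.165 -0.175 -0.108 0.045 0" --pt "-0.183 -0.2 -0.108 0.045 0" --pt "-0.19 -0.207 -0.108 0.045 0" --pt "-0.19 -0.207 -0.108 0.045 0" --pt "-0.19 -0.207 -0.108 0.045 0" --pt "-0.19 -0.207 -0.108 0.045 0"

```text
time: 5.4
position: [0.4454, -0.1196, 0.2998]
tool_rot: [-2.083, -2.351, -0.002]
ft_force: [-0.0, 0.1, -2.6]
grip_width: 0.567
grip_force: 30.0
```

```bash
python3 - <<'E'
from h import *
shot('w_p1')
go(.4448,-.1206,.2,.1185)
E
```

```text
t 5.45 pos [ 0.4454 -0.1196  0.2998] psi-90 0.121 F [-0.1  0.5 -2.3] grip 50.0 30.0
  -> d [-0.001  -0.0007  0.0997] turn 0.0025
```

View pics/w_p1.png

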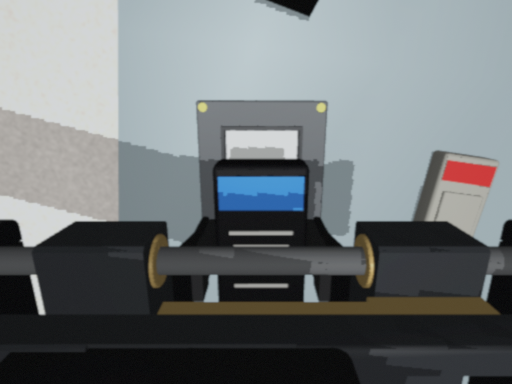

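The battery is held square and its far end shows at (262,165). It is centred between the rim's sides at about (222..300,130), so I lower it.

Request:
pendant --pt "-0.001 -0.001 0.04 0.002 0" --pt "-0.001 -0.001 0.07 0.002 0" --pt "-0.001 -0.001 0.09 0.002 0" --pt "-0.001 -0.001 0.097 0.002 0" --pt "-0.001 -0.001 0.101 0.002 0" --pt "-0.001 -0.001 0.102 0.002 0" --pt "-0.001 -0.001 0.102 0.002 0" --pt "-0.001 -0.001 0.102 0.002 0"

```text
time: 6.25
position: [0.4441, -0.1223, 0.1987]
tool_rot: [2.088, 2.345, 0.0]
ft_force: [0.7, -0.1, -1.7]
grip_width: 0.569
grip_force: 30.0
```

```bash
python3 -c "
from h import *
go(.4448,-.1206,.2,.1185)"
```

```text
t 6.25 pos [ 0.4441 -0.1223  0.1987] psi-90 0.116 F [ 0.7 -0.1 -1.7] grip 49.5 30.0
  -> d [ 0.0016  0.0009 -0.0013] turn -0.0025
```

Request:
pendant --pt "0 0 0.001 0 0" --pt "0 0 0.001 0 0" --pt "0 0 0.002 0 0" --pt "0 0 0.002 0 0"

```text
time: 6.65
position: [0.4443, -0.1223, 0.1976]
tool_rot: [2.088, 2.345, -0.002]
ft_force: [-4.6, 1.6, 16.0]
grip_width: 0.574
grip_force: 30.0
```

```bash
python3 -c "
from h import *
go(.4448,-.1206,.2,.1185)"
```

```text
t 6.65 pos [ 0.4443 -0.1223  0.1976] psi-90 0.1159 F [-4.6  1.6 16. ] grip 49.9 30.0
  -> d [ 0.0016  0.0007 -0.0024] turn -0.0026
```

Request:
pendant --pt "0 0 -0.001 0 0" --pt "0 0 -0.001 0 1" --pt "0 0 -0.001 0 1" --pt "0 0 -0.001 0 1" --pt "0 0 -0.001 0 1" --pt "0 0 -0.03 0 1" --pt "0 0 -0.08 0 1" --pt "0 0 -0.13 0 1" --pt "0 0 -0.16 0 1" --pt "0 0 -0.16 0 1" --pt "0 0 -0.16 0 1"

```text
time: 7.75
position: [0.4435, -0.1222, 0.3559]
tool_rot: [2.088, 2.345, -0.001]
ft_force: [-0.3, 0.1, -0.2]
grip_width: 0.997
grip_force: 0.0
```

```bash
python3 - <<'E'
from h import *
im,d,c=shot('w_a1'); np.savez
o=c[2]
yy,xx=np.mgrid[:384,:512];P=(o+(rays(c,np.c_[xx.ravel(),yy.ravel()])[1]*d.ravel()[:,None])).reshape(384,512,3)
m=(P[...,2]>.022)&(P[...,2]<.035)&(np.hypot(P[...,0]-.445,P[...,1]+.12)<.07)&(d>0)
b=blob(m);print("bat",rect(plane(c,b,.028)),"z",np.median(P[m][:,2]))
ye=local((im[...,0]-im[...,2]>40)&(im[...,1]-im[...,2]>25),(264,160),70).astype(np.uint8)
n,_,s,ce=cv2.connectedComponentsWithStats(ye);k=[i for i in range(1,n) if s[i,4]>6];Q=plane(c,ce[k],.0065);print(ce[k].round(1),Q.round(4),Q.mean(0))
go(.6217,-.316,.36,-.138)
E
```

```text
bat (array([ 0.44361853, -0.12353056]), (49.48880386352539, 89.30024719238281), np.float64(0.1152806369356667)) z 0.02799071212007126
[[213.7 103.9]
 [312.5 103.7]
 [219.  228.6]
 [307.  228.6]] [[ 0.3856 -0.0547  0.0065]
 [ 0.4889 -0.0425  0.0065]
 [ 0.4023 -0.1949  0.0065]
 [ 0.5051 -0.183   0.0065]] [ 0.44547151 -0.11877788  0.0065    ]
t 7.8 pos [ 0.4431 -0.1221  0.3548] psi-90 0.116 F [-0.7 -0.1  0.7] grip 86.5 0.0
  -> d [-0.2132  0.1549 -0.0054] turn 0.254
```

View pics/w_a1.png

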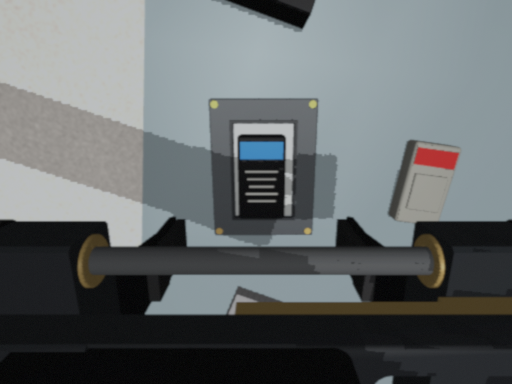

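The battery lies flat inside the rim at (262,178), with its top at z=28 mm and an even gap on all sides. Next is the spacer.

Request:
pendant --pt "-0.04 0.03 0 0.05 1" --pt "-0.08 0.06 0 0.1 1" --pt "-0.12 0.09 0 0.15 1" --pt "-0.16 0.12 0 0.2 1" --pt "-0.2 0.145 0 0.254 1" --pt "-0.213 0.155 0 0.254 1" --pt "-0.213 0.155 0 0.254 1" --pt "-0.213 0.155 0 0.254 1"

```text
time: 8.6
position: [0.622, -0.3146, 0.3533]
tool_rot: [-2.364, -2.062, 0.001]
ft_force: [-0.7, 0.3, 0.7]
grip_width: 0.999
grip_force: 0.0
```

```bash
cat >> h.py <<'E'
def look(name,x,y,zlo,zhi,ztop):
    ps=np.mean([ctrl.get_state()["position"] for _ in range(3)],0)
    im,d,c=shot(name);o=c[2]
    yy,xx=np.mgrid[:384,:512];P=(o+(rays(c,np.c_[xx.ravel(),yy.ravel()])[1]*d.ravel()[:,None])).reshape(384,512,3)
    m=(P[...,2]>zlo)&(P[...,2]<zhi)&(np.hypot(P[...,0]-x,P[...,1]-y)<.075)&(d>0)
    b=blob(m);q=rect(plane(c,b,ztop));print(name,q[0].round(4),np.round(q[1],1),round(q[2],4),"z",np.percentile(P[m][:,2],[5,50,95]).round(4),"px",b.mean(0).round(0))
    return im,c,q
E
python3 - <<'E'
from h import *
im,c,q=look('w_sp',.6217,-.316,.004,.02,.008)
ye=(im[...,0]-im[...,2]>50)&(im[...,1]-im[...,2]>30)
b=blob(local(ye,(265,175),75));q=rect(plane(c,b,.008));print("yellow",q,b.mean(0))
go(*q[0],.1845,q[2])
E
```

```text
w_sp [ 0.6227 -0.313 ] [49.9 88.9] -0.1355 z [0.0069 0.0081 0.0092] px [263. 171.]
yellow (array([ 0.62286932, -0.31358344]), (49.315345764160156, 87.8829345703125), np.float64(-0.13670898034341938)) [262.95867769 171.67768595]
t 8.65 pos [ 0.6219 -0.3141  0.3542] psi-90 -0.1359 F [0.6 0.7 0.3] grip 86.7 0.0
  -> d [0.0003 0.0014 0.1697] turn 0.0008
```

Request:
pendant --pt "0 0.001 0.045 0 1" --pt "0 0.001 0.09 0 1" --pt "0 0.001 0.13 0 1" --pt "0 0.001 0.155 0 1" --pt "0 0.001 0.165 0 1" --pt "0 0.001 0.1685 0 1" --pt "0 0.001 0.1685 0 1" --pt "0 0.001 0.1685 0 1" --pt "0 0.001 0.1685 0 0" --pt "0 0.001 0.1685 0 0" --pt "0 0.001 0.1685 0 0" --pt "0 0.001 0.1685 0 0" --pt "0 0.001 0.1685 0 0" --pt "0 0.001 0.1685 0 0" --pt "0 0.001 0.1685 0 0" --clamp_n 20

```text
time: 10.15
position: [0.6231, -0.316, 0.1872]
tool_rot: [-2.369, -2.063, 0.0]
ft_force: [0.2, -0.4, 0.4]
grip_width: 0.572
grip_force: 20.0
```

```bash
python3 -c "
from h import *
go(.4436,-.1235,.30,.116)"
```

```text
t 10.15 pos [ 0.6231 -0.316   0.1872] psi-90 -0.138 F [ 0.2 -0.4  0.4] grip 49.7 20.0
  -> d [ 0.1659 -0.2043 -0.1128] turn -0.254
```

Request:
pendant --pt "0 0 0 0 0.7" --pt "0 0 0.001 0 0.7" --pt "0 0 0.002 0 0.7" --pt "0 0 0.002 0 0.7" --pt "0 0 0.002 0 0" --pt "0 0 0.002 0 0" --pt "0 0 0.002 0 0" --pt "0 0 0.002 0 0" --clamp_n 20

```text
time: 10.95
position: [0.6232, -0.3159, 0.1853]
tool_rot: [2.369, 2.063, -0.0]
ft_force: [0.1, -0.9, -1.1]
grip_width: 0.571
grip_force: 20.0
```

```bash
python3 -c "
from h import *
go(.4436,-.1235,.30,.116)"
```

```text
t 10.95 pos [ 0.6232 -0.3159  0.1853] psi-90 -0.138 F [ 0.1 -0.9 -1.1] grip 49.7 20.0
  -> d [ 0.1659 -0.2043 -0.1147] turn -0.254
```

Request:
pendant --pt "0 0 -0.05 0 0" --pt "0 0 -0.1 -0.02 0" --pt "0.03 -0.04 -0.114 -0.06 0" --pt "0.06 -0.075 -0.114 -0.1 0" --pt "0.09 -0.11 -0.114 -0.15 0" --pt "0.12 -0.145 -0.114 -0.2 0" --pt "0.145 -0.18 -0.114 -0.254 0" --pt "0.16 -0.198 -0.114 -0.254 0" --pt "0.164 -0.204 -0.114 -0.254 0" --pt "0.164 -0.204 -0.114 -0.254 0" --pt "0.164 -0.204 -0.114 -0.254 0" --pt "0.164 -0.204 -0.114 -0.254 0"

```text
time: 12.15
position: [0.4445, -0.1265, 0.2995]
tool_rot: [2.09, 2.345, 0.002]
ft_force: [-0.3, 0.0, 0.5]
grip_width: 0.569
grip_force: 20.0
```

```bash
python3 -c "
from h import *
go(.4439,-.126,.2133,.116)"
```

```text
t 12.15 pos [ 0.4445 -0.1265  0.2995] psi-90 0.1149 F [-0.3  0.   0.5] grip 49.5 20.0
  -> d [ 0.0005 -0.0006  0.0862] turn -0.0011
```

Request:
pendant --pt "0.0005 -0.0005 0.04 0 0" --pt "0.0005 -0.0005 0.065 0 0" --pt "0.0005 -0.0005 0.078 0 0" --pt "0.0005 -0.0005 0.083 0 0" --pt "0.0005 -0.0005 0.085 0 0" --pt "0.0005 -0.0005 0.086 0 0" --pt "0.0005 -0.0005 0.086 0 0"

```text
time: 12.85
position: [0.4437, -0.1252, 0.2141]
tool_rot: [2.088, 2.345, 0.0]
ft_force: [0.8, -0.3, -1.1]
grip_width: 0.568
grip_force: 20.0
```

```bash
python3 -c "
from h import *
go(.4439,-.126,.2133,.116)"
```

```text
t 12.85 pos [ 0.4437 -0.1252  0.2141] psi-90 0.1159 F [ 0.8 -0.3 -1.1] grip 49.4 20.0
  -> d [-0.0008  0.0001  0.0008] turn -0.0001
```

Request:
pendant --pt "0 0 0.0005 0 0" --pt "0 0 0.001 0 0" --pt "0 0 0.001 0 0"

```text
time: 13.15
position: [0.4435, -0.1251, 0.2131]
tool_rot: [2.088, 2.345, -0.001]
ft_force: [-1.7, -0.3, 5.1]
grip_width: 0.567
grip_force: 20.0
```

```bash
python3 -c "
from h import *
go(.4439,-.126,.2133,.116)"
```

```text
t 13.15 pos [ 0.4435 -0.1251  0.2131] psi-90 0.1159 F [-1.7 -0.3  5.1] grip 49.3 20.0
  -> d [-0.0009  0.0003 -0.0002] turn -0.0001
```

Contact at 5 N. Release, lift and look.

Request:
pendant --pt "0 0 -0.0005 0 0" --pt "0 0 -0.0005 0 0.7" --pt "0 0 -0.0005 0 0.8" --pt "0 0 -0.0005 0 1" --pt "0 0 -0.0005 0 1" --pt "0 0 -0.03 0 1" --pt "0 0 -0.08 0 1" --pt "0 0 -0.13 0 1" --pt "0 0 -0.143 0 1" --pt "0 0 -0.143 0 1" --pt "0 0 -0.143 0 1"

```text
time: 14.25
position: [0.4425, -0.125, 0.354]
tool_rot: [-2.088, -2.345, 0.001]
ft_force: [-0.4, -0.0, -1.2]
grip_width: 0.996
grip_force: 0.0
```

```bash
python3 - <<'E'
from h import *
im,c,q=look('w_a2',.444,-.123,.031,.045,.036)
go(.6057,.3305,.36,-.174)
E
```

```text
w_a2 [ 0.4424 -0.1225] [49.8 88.5] 0.1188 z [0.0349 0.0361 0.0372] px [262. 175.]
t 14.3 pos [ 0.4423 -0.125   0.3533] psi-90 0.116 F [-0.9 -0.1 -0.7] grip 87.2 0.0
  -> d [ 0.4335  0.215  -0.0066] turn 0.29
```

View pics/w_a2.png

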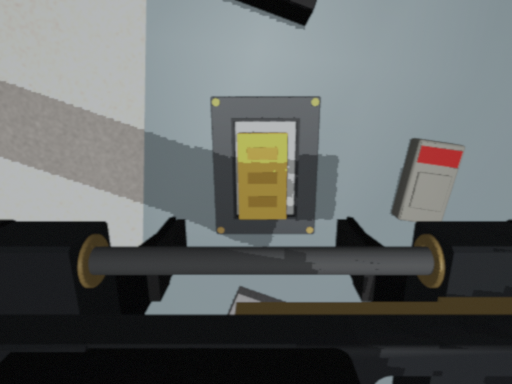

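The spacer sits squarely on the battery at (262,175), top at z=36 mm. Next is the board.

Request:
pendant --pt "0.045 0.022 0 0.03 1" --pt "0.09 0.044 0 0.06 1" --pt "0.135 0.066 0 0.09 1" --pt "0.18 0.088 0 0.12 1" --pt "0.225 0.11 0 0.15 1" --pt "0.27 0.132 0 0.18 1" --pt "0.315 0.154 0 0.21 1" --pt "0.36 0.176 0 0.25 1" --pt "0.4 0.198 0 0.29 1" --pt "0.425 0.21 0 0.29 1" --pt "0.433 0.215 0 0.29 1" --pt "0.433 0.215 0 0.29 1" --pt "0.433 0.215 0 0.29 1"

```text
time: 15.6
position: [0.6066, 0.3286, 0.3538]
tool_rot: [2.407, 2.019, -0.004]
ft_force: [0.1, -0.8, -0.5]
grip_width: 1.0
grip_force: 0.0
```

```bash
python3 - <<'E'
from h import *
im,c,q=look('w_bd',.6057,.3305,.004,.011,.008)
gr=(im[...,1]-im[...,0]>25)
b=blob(local(gr,(265,175),75));q2=rect(plane(c,b,.008));print("green",q2,b.mean(0))
go(*q[0],.185,q[2])
E
```

```text
w_bd [0.6066 0.3318] [49.9 88.8] -0.173 z [0.0069 0.0082 0.0097] px [261. 168.]
green (array([0.60668512, 0.33181165]), (49.88225173950195, 88.67908477783203), np.float64(-0.17448645303841115)) [261.37704918 167.85245902]
t 15.65 pos [0.6068 0.3281 0.3543] psi-90 -0.1758 F [-0.1 -0.6 -0.1] grip 86.8 0.0
  -> d [ 0.004  -0.0008  0.1693] turn -0.0028
```

View pics/w_bd.png

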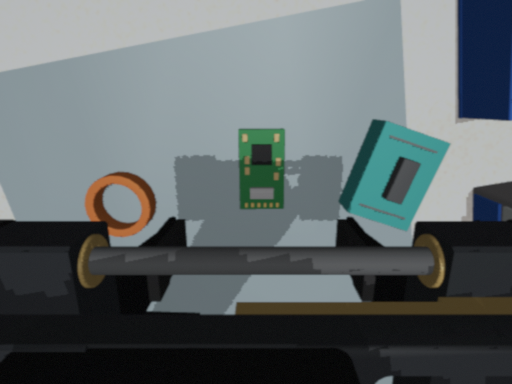

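The board is at (261,168), components up. The turquoise box at (395,175) may come near the gripper body, so I check its height first.

```bash
python3 - <<'E'
from h import *
z=np.load("pics/w_bd.npz");d=z["d"];c=cam("wrist",ctrl.get_state())
for px in [(402,180),(385,125),(375,130),(346,198),(120,175)]:
    print(px,(c[2]+rays(c,px)[1][0]*d[px[1],px[0]]).round(4))
E
```

```text
(402, 180) [0.7401 0.3071 0.0534]
(385, 125) [0.7331 0.36   0.039 ]
(375, 130) [0.7287 0.3548 0.0237]
(346, 198) [0.6921 0.2885 0.0251]
(120, 175) [0.4583 0.3546 0.0202]
```

It stands 53 mm high, below the body's 72 mm, so the way down is clear.

Request:
pendant --pt "0.004 -0.001 0.045 -0.003 1" --pt "0.004 -0.001 0.09 -0.003 1" --pt "0.004 -0.001 0.13 -0.003 1" --pt "0.004 -0.001 0.155 -0.003 1" --pt "0.004 -0.001 0.165 -0.003 1" --pt "0.004 -0.001 0.169 -0.003 1" --pt "0.004 -0.001 0.169 -0.003 1" --pt "0.004 -0.001 0.169 -0.003 1"

```text
time: 16.45
position: [0.6069, 0.3343, 0.1883]
tool_rot: [2.403, 2.022, 0.004]
ft_force: [-0.2, -1.2, 0.7]
grip_width: 1.002
grip_force: 0.0
```

```bash
python3 -c "
from h import *
go(.6066,.3318,.185,-.174)"
```

```text
t 16.45 pos [0.6069 0.3343 0.1883] psi-90 -0.1716 F [-0.2 -1.2  0.7] grip 87.1 0.0
  -> d [-0.0025  0.0001  0.0033] turn 0.0024
```

Request:
pendant --pt "-0.0025 0 0.002 0.002 1" --pt "-0.0025 0 0.003 0.002 1" --pt "-0.0025 0 0.003 0.002 0" --pt "-0.0025 0 0.003 0.002 0" --pt "-0.0025 0 0.003 0.002 0" --pt "-0.0025 0 0.003 0.002 0" --pt "-0.0025 0 0.003 0.002 0" --pt "-0.0025 0 0.003 0.002 0" --pt "-0.0025 0 0.003 0.002 0" --clamp_n 20

```text
time: 17.35
position: [0.6058, 0.3316, 0.1832]
tool_rot: [-2.405, -2.021, -0.0]
ft_force: [-0.4, 0.2, -0.2]
grip_width: 0.571
grip_force: 20.0
```

```bash
python3 -c "
from h import *
go(.4427,-.1228,.31,.117)"
```

```text
t 17.35 pos [0.6058 0.3316 0.1832] psi-90 -0.173 F [-0.4  0.2 -0.2] grip 49.7 20.0
  -> d [-0.4757 -0.0825 -0.1268] turn -0.29
```

Request:
pendant --pt "0 0 -0.05 0 0" --pt "0 0 -0.1 0 0" --pt "-0.03 -0.005 -0.126 -0.02 0" --pt "-0.07 -0.012 -0.126 -0.04 0" --pt "-0.115 -0.02 -0.126 -0.06 0" --pt "-0.16 -0.028 -0.126 -0.09 0" --pt "-0.205 -0.036 -0.126 -0.12 0" --pt "-0.25 -0.043 -0.126 -0.15 0" --pt "-0.295 -0.051 -0.126 -0.18 0" --pt "-0.34 -0.059 -0.126 -0.21 0" --pt "-0.385 -0.067 -0.126 -0.25 0" --pt "-0.425 -0.075 -0.126 -0.29 0" --pt "-0.455 -0.08 -0.126 -0.29 0" --pt "-0.47 -0.082 -0.126 -0.29 0" --pt "-0.476 -0.0825 -0.126 -0.29 0" --pt "-0.476 -0.0825 -0.126 -0.29 0" --pt "-0.476 -0.0825 -0.126 -0.29 0" --pt "-0.476 -0.0825 -0.126 -0.29 0"

```text
time: 19.15
position: [0.4431, -0.1216, 0.3093]
tool_rot: [-2.085, -2.35, -0.001]
ft_force: [-0.5, 0.4, -0.7]
grip_width: 0.571
grip_force: 20.0
```

```bash
python3 -c "
from h import *
go(.4427,-.1228,.22,.117)"
```

```text
t 19.15 pos [ 0.4431 -0.1216  0.3093] psi-90 0.1196 F [-0.5  0.4 -0.7] grip 49.7 20.0
  -> d [-0.0011 -0.0005  0.0893] turn 0.0026
```

Request:
pendant --pt "-0.001 0 0.04 0.002 0" --pt "-0.001 0 0.065 0.002 0" --pt "-0.001 0 0.08 0.002 0" --pt "-0.001 0 0.086 0.002 0" --pt "-0.001 0 0.088 0.002 0" --pt "-0.001 0 0.089 0.002 0" --pt "-0.001 0 0.089 0.002 0"

```text
time: 19.85
position: [0.4432, -0.124, 0.221]
tool_rot: [2.089, 2.344, 0.0]
ft_force: [0.1, 0.8, 0.3]
grip_width: 0.572
grip_force: 20.0
```

```bash
python3 -c "
from h import *
go(.4427,-.1228,.2192,.117)"
```

```text
t 19.85 pos [ 0.4432 -0.124   0.221 ] psi-90 0.1152 F [0.1 0.8 0.3] grip 49.8 20.0
  -> d [ 0.0013 -0.0004  0.0018] turn -0.0018
```

Request:
pendant --pt "0.001 0 0.0005 -0.002 0" --pt "0.001 0 0.001 -0.002 0" --pt "0.001 0 0.0015 -0.002 0" --pt "0.001 0 0.0015 -0.002 0"

```text
time: 20.25
position: [0.4427, -0.1232, 0.219]
tool_rot: [2.088, 2.347, -0.0]
ft_force: [-0.9, -0.5, 2.2]
grip_width: 0.567
grip_force: 20.0
```

```bash
python3 -c "
from h import *
go(.4427,-.1228,.2192,.117)"
```

```text
t 20.25 pos [ 0.4427 -0.1232  0.219 ] psi-90 0.1168 F [-0.9 -0.5  2.2] grip 49.3 20.0
  -> d [ 0.0004  0.     -0.0002] turn -0.0002
```

Light contact. Release, lift and look.

Request:
pendant --pt "0 0 0 0 0.7" --pt "0 0 0 0 0.8" --pt "0 0 0 0 1" --pt "0 0 0 0 1" --pt "0 0 -0.03 0 1" --pt "0 0 -0.08 0 1" --pt "0 0 -0.13 0 1" --pt "0 0 -0.17 0 1" --pt "0 0 -0.18 0 1" --pt "0 0 -0.18 0 1" --pt "0 0 -0.18 0 1"

```text
time: 21.35
position: [0.4421, -0.1231, 0.3974]
tool_rot: [-2.087, -2.346, 0.001]
ft_force: [-0.0, 0.7, 0.0]
grip_width: 0.997
grip_force: 0.0
```

```bash
python3 - <<'E'
from h import *
im,c,q=look('w_a3',.444,-.123,.039,.048,.044)
ye=local((im[...,0]-im[...,2]>40)&(im[...,1]-im[...,2]>25),(264,160),70).astype(np.uint8)
n,_,s,ce=cv2.connectedComponentsWithStats(ye);k=[i for i in range(1,n) if s[i,4]>6];Q=plane(c,ce[k],.0065);print(ce[k].round(1),Q.round(4),Q.mean(0))
go(.4327,.1016,.41,-.209)
E
```

```text
w_a3 [ 0.4419 -0.1225] [49.9 88.7] 0.1162 z [0.0428 0.0441 0.0462] px [262. 170.]
[[221.  104. ]
 [308.8 104.2]
 [245.5 140.5]
 [276.5 140.2]
 [247.6 162.1]
 [277.6 164.1]
 [247.6 172.6]
 [275.6 178. ]
 [246.7 206. ]
 [252.7 206. ]
 [258.8 206.2]
 [264.8 206.2]
 [270.8 206.2]
 [276.8 206.2]
 [225.  218.2]
 [304.3 218. ]] [[ 0.3855 -0.0545  0.0065]
 [ 0.4889 -0.0427  0.0065]
 [ 0.4188 -0.0939  0.0065]
 [ 0.4564 -0.0892  0.0065]
 [ 0.4241 -0.1202  0.0065]
 [ 0.4615 -0.1184  0.0065]
 [ 0.4255 -0.1335  0.0065]
 [ 0.4614 -0.1363  0.0065]
 [ 0.429  -0.1776  0.0065]
 [ 0.4367 -0.1767  0.0065]
 [ 0.4446 -0.1761  0.0065]
 [ 0.4523 -0.1752  0.0065]
 [ 0.46   -0.1743  0.0065]
 [ 0.4677 -0.1734  0.0065]
 [ 0.4025 -0.1977  0.0065]
 [ 0.5057 -0.1853  0.0065]] [ 0.4450362  -0.13906597  0.0065    ]
t 21.4 pos [ 0.442 -0.123  0.397] psi-90 0.1171 F [-0.1 -0.   0.1] grip 87.0 0.0
  -> d [ 0.2242  0.017  -0.0126] turn 0.3261
```

View pics/w_a3.png

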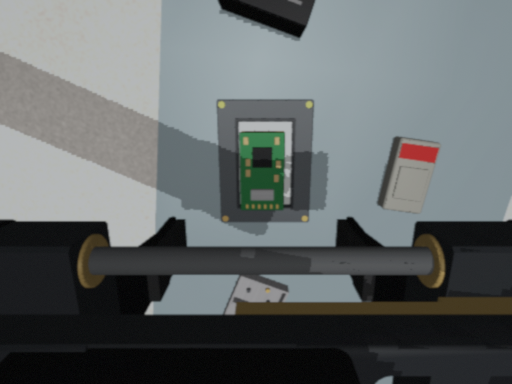

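The board lies on the spacer at (262,170), components up, top at z=44 mm. Next is the cover.

Request:
pendant --pt "0.045 0.003 -0.003 0.07 1" --pt "0.09 0.006 -0.006 0.14 1" --pt "0.135 0.01 -0.01 0.21 1" --pt "0.18 0.013 -0.013 0.28 1" --pt "0.215 0.016 -0.013 0.326 1" --pt "0.224 0.017 -0.013 0.326 1" --pt "0.224 0.017 -0.013 0.326 1" --pt "0.224 0.017 -0.013 0.326 1"

```text
time: 22.2
position: [0.4332, 0.0999, 0.4109]
tool_rot: [-2.441, -1.976, 0.002]
ft_force: [-0.4, -0.4, 0.0]
grip_width: 1.0
grip_force: 0.0
```

```bash
python3 - <<'E'
from h import *
im,c,q=look('w_cv',.4327,.1016,.060,.08,.071)
im,c,q2=look('w_cv2',.4327,.1016,.045,.08,.053)
go(*q[0],.24,q[2])
E
```

```text
w_cv [0.4358 0.1049] [23.7 59.7] -0.1989 z [0.0691 0.0709 0.0721] px [263. 169.]
w_cv2 [0.4355 0.1035] [ 93.7 133.2] -0.2081 z [0.0519 0.0532 0.0711] px [262. 165.]
t 22.3 pos [0.4334 0.0993 0.4112] psi-90 -0.2119 F [-0.3 -1.7  0.1] grip 87.4 0.0
  -> d [0.0059 0.0014 0.1712] turn -0.0129
```

View pics/w_cv.png

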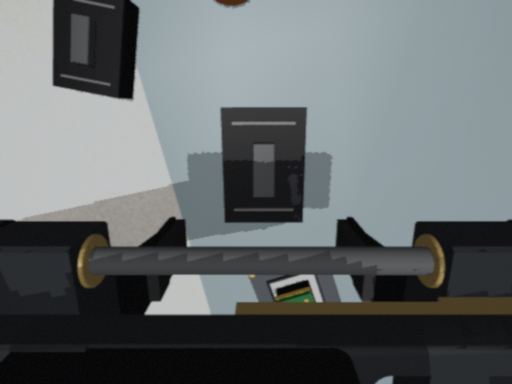

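The cover is at (263,165), with its rib at (263,170). It measures 94x133 mm with the rib top at 71 mm, so it is the large black one.

Request:
pendant --pt "0.005 0.0015 0.045 0.002 1" --pt "0.005 0.0015 0.09 0.002 0.7" --pt "0.005 0.0015 0.13 0.002 0.7" --pt "0.005 0.0015 0.155 0.002 0.7" --pt "0.005 0.0015 0.165 0.002 0.7" --pt "0.005 0.0015 0.169 0.002 0.7" --pt "0.005 0.0015 0.169 0.002 0.7" --pt "0.005 0.0015 0.169 0.002 0.7"

```text
time: 23.1
position: [0.4367, 0.1059, 0.2442]
tool_rot: [2.441, 1.972, 0.002]
ft_force: [-0.2, -0.2, 0.7]
grip_width: 0.699
grip_force: 0.0
```

```bash
python3 -c "
from h import *
go(.4357,.104,.239,-.208)"
```

```text
t 23.1 pos [0.4367 0.1059 0.2442] psi-90 -0.2117 F [-0.2 -0.2  0.7] grip 60.8 0.0
  -> d [-0.0021 -0.0006  0.0052] turn -0.0037
```

Request:
pendant --pt "-0.002 -0.0005 0.003 -0.004 0.7" --pt "-0.002 -0.0005 0.005 -0.004 0.7" --pt "-0.002 -0.0005 0.005 -0.004 0.7" --pt "-0.002 -0.0005 0.005 -0.004 0" --pt "-0.002 -0.0005 0.005 -0.004 0" --pt "-0.002 -0.0005 0.005 -0.004 0" --pt "-0.002 -0.0005 0.005 -0.004 0" --pt "-0.002 -0.0005 0.005 -0.004 0" --pt "-0.002 -0.0005 0.005 -0.004 0" --pt "-0.002 -0.0005 0.005 -0.004 0" --pt "-0.002 -0.0005 0.005 -0.004 0" --pt "-0.002 -0.0005 0.005 -0.004 0" --clamp_n 35

```text
time: 24.3
position: [0.435, 0.1041, 0.2377]
tool_rot: [2.439, 1.98, 0.0]
ft_force: [0.5, -0.1, 0.6]
grip_width: 0.276
grip_force: 35.0
```

```bash
python3 -c "
from h import *
go(.4448,-.1206,.36,.1185)"
```

```text
t 24.3 pos [0.435  0.1041 0.2377] psi-90 -0.207 F [ 0.5 -0.1  0.6] grip 24.0 35.0
  -> d [-0.2179  0.0558 -0.1223] turn -0.3255
```

Request:
pendant --pt "0 0 -0.03 0 0" --pt "0 0 -0.07 0 0" --pt "0 0 -0.11 0 0" --pt "-0.03 0.008 -0.122 -0.05 0" --pt "-0.065 0.017 -0.122 -0.1 0" --pt "-0.1 0.026 -0.122 -0.15 0" --pt "-0.135 0.035 -0.122 -0.2 0" --pt "-0.17 0.044 -0.122 -0.25 0" --pt "-0.2 0.051 -0.122 -0.3 0" --pt "-0.212 0.055 -0.122 -0.325 0" --pt "-0.218 0.056 -0.122 -0.325 0" --pt "-0.218 0.056 -0.122 -0.325 0" --pt "-0.218 0.056 -0.122 -0.325 0" --pt "-0.218 0.056 -0.122 -0.325 0"

```text
time: 25.7
position: [0.4451, -0.1195, 0.3598]
tool_rot: [2.084, 2.35, -0.001]
ft_force: [0.1, 0.4, -1.8]
grip_width: 0.27
grip_force: 35.0
```

```bash
python3 - <<'E'
from h import *
im,d,c=shot('w_p4')
print(tri)
go(.4448,-.1206,.2437,.1185)
E
```

```text
<function tri at 0x7fd809ab49a0>
t 25.75 pos [ 0.445  -0.1196  0.3598] psi-90 0.1196 F [ 0.2  0.2 -2. ] grip 23.6 35.0
  -> d [-0.0009 -0.0003  0.1161] turn 0.0011
```

View pics/w_p4.png

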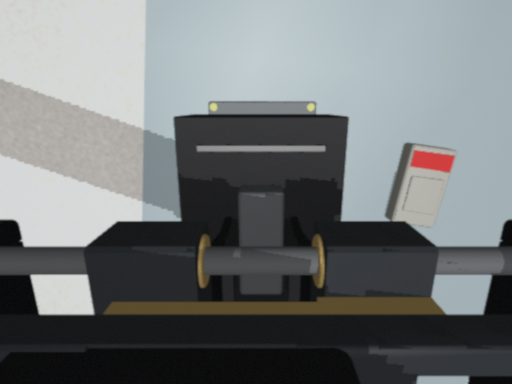

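The cover hangs square, its top edge at (262,117) parallel to the tray's screws at (213,107) and (311,107). I lower it in stages.

Request:
pendant --pt "-0.001 0 0.03 0.001 0" --pt "-0.001 0 0.055 0.001 0" --pt "-0.001 0 0.075 0.001 0" --pt "-0.001 0 0.09 0.001 0" --pt "-0.001 0 0.097 0.001 0" --pt "-0.001 0 0.1 0.001 0" --pt "-0.001 0 0.1 0.001 0"

```text
time: 26.45
position: [0.4453, -0.1216, 0.26]
tool_rot: [2.087, 2.348, 0.0]
ft_force: [-0.2, -0.2, -0.3]
grip_width: 0.273
grip_force: 35.0
```

```bash
python3 -c "
from h import *
go(.4448,-.1206,.2437,.1185)"
```

```text
t 26.45 pos [ 0.4453 -0.1216  0.26  ] psi-90 0.1174 F [-0.2 -0.2 -0.3] grip 23.7 35.0
  -> d [ 0.001  -0.0004  0.0163] turn -0.0011
```

Request:
pendant --pt "0.001 0 0.006 0 0" --pt "0.001 0 0.011 0 0" --pt "0.001 0 0.014 0 0" --pt "0.001 0 0.0155 0 0" --pt "0.001 0 0.016 0 0" --pt "0.001 0 0.016 0 0"

```text
time: 27.05
position: [0.445, -0.1208, 0.2438]
tool_rot: [2.088, 2.347, 0.0]
ft_force: [-0.5, -0.3, -0.9]
grip_width: 0.272
grip_force: 35.0
```

```bash
python3 -c "
from h import *
go(.4448,-.1206,.2437,.1185)"
```

```text
t 27.05 pos [ 0.445  -0.1208  0.2438] psi-90 0.117 F [-0.5 -0.3 -0.9] grip 23.6 35.0
  -> d [ 0.0002 -0.0002  0.0001] turn -0.0015
```

Request:
pendant --pt "0 0 0.0005 0 0" --pt "0 0 0.001 0 0" --pt "0 0 0.0015 0 0" --pt "0 0 0.0015 0 0"

```text
time: 27.45
position: [0.4454, -0.1206, 0.2437]
tool_rot: [2.088, 2.348, -0.002]
ft_force: [-5.9, 1.8, 15.4]
grip_width: 0.272
grip_force: 35.0
```

Firm contact at the expected height. Back off the preload, release, lift and look.

Request:
pendant --pt "0 0 -0.001 0 0" --pt "0 0 -0.001 0 0.4" --pt "0 0 -0.001 0 0.5" --pt "0 0 -0.001 0 0.6" --pt "0 0 -0.001 0 0.6" --pt "0 0 -0.03 0 0.6" --pt "0 0 -0.08 0 1" --pt "0 0 -0.13 0 1" --pt "0 0 -0.17 0 1" --pt "0 0 -0.18 0 1" --pt "0 0 -0.18 0 1" --pt "0 0 -0.18 0 1"

```text
time: 28.65
position: [0.4445, -0.1208, 0.4209]
tool_rot: [-2.087, -2.346, 0.001]
ft_force: [-0.2, -0.5, -0.5]
grip_width: 0.978
grip_force: 0.0
```

```bash
python3 - <<'E'
from h import *
look('w_f',.445,-.121,.069,.09,.077)
im,c,q=look('w_f2',.445,-.121,.05,.066,.059)
z=np.load('pics/w_f2.npz');d=z['d'];yy,xx=np.mgrid[:384,:512];P=(c[2]+(rays(c,np.c_[xx.ravel(),yy.ravel()])[1]*d.ravel()[:,None]));Q=P[(P[:,2]>.055)&(P[:,2]<.064)&(np.hypot(P[:,0]-.445,P[:,1]+.121)<.06)&(d.ravel()>0)]
print("top plane slopes,z",np.linalg.lstsq(np.c_[Q[:,:2]-[.445,-.121],np.ones(len(Q))],Q[:,2],rcond=None)[0].round(4))
s,_=ctrl.get_image("scene");cv2.imwrite("pics/s_end.png",cv2.resize(s[100:300,80:420,::-1],None,fx=2,fy=2))
E
```

```text
w_f [ 0.4443 -0.1207] [23.1 59.8] 0.1262 z [0.0753 0.0769 0.0782] px [262. 173.]
w_f2 [ 0.4446 -0.1209] [ 93.7 133. ] 0.1165 z [0.0578 0.059  0.0602] px [262. 168.]
top plane slopes,z [-0.0003  0.001   0.059 ]
```

View pics/w_f2.png

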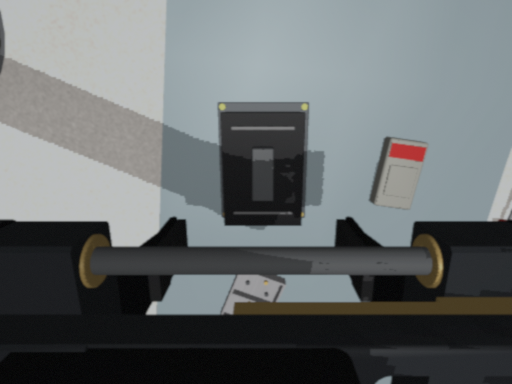

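View pics/s_end.png

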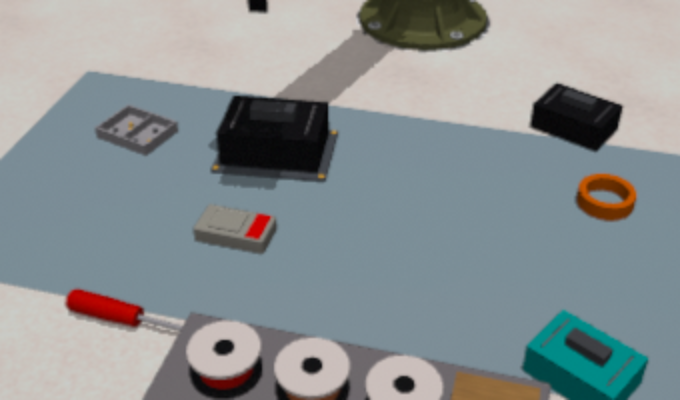

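The cover sits level and fully down: its top is at z=59.0 mm (53+6) and its slopes are under 0.1%. It is centred within 1.5 mm and aligned with the tray, shown at (262,168) in the wrist view and (272,135) in the scene crop. The old battery lies untouched, so I hand in.

```bash
python3 -c "
from bench import ctrl
print(ctrl.close_job())"
```

```text
the job is handed in; nothing more can be done
None
```

The housing is reassembled in the order you gave (battery, insulator, board, cover), with the cover sitting fully down on the tray's flange, and I handed the job in at about 29 s of the 109 s allowed; I have no verdict back.

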